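Line up the model rig's vessels by height

ROBOT

A 6-joint arm with a two-finger parallel gripper is mounted at the origin on the work surface. World frame = base frame: x ahead of the robot, y to its left, z up, the work surface at z = 0. Lengths are in m, angles in degrees, forces in N, time in s.
With the tool pointing down it reaches from about 0.375 to 0.9 m from the base axis. Payload 3.1 kg.
Tool frame: the origin (TCP) lies on the centre line of the jaws, within the pads' length; the fingertips stand bot.nose_length ahead of it and the grasp point (between the pads) lies 2 mm behind it (bot.nose_length is the distance from the TCP to the fingertips, in m); z points along the fingers, y is the direction in which the jaws open and shut (so a half turn about z gives the same grasp; the last joint's range is limited). The gripper opens to 87 mm and grips with 3 to 60 N. Pads are 19 mm wide; open, the fingers measure 117 mm over their backs; the gripper's body (75 mm by 190 mm) begins 51 mm behind the grasp point.
Start: joints at [-85.858, 30.224, 82.088, -0, 67.689, -10.227], TCP at [0.155, -0.605, 0.24] pointing down, gripper open.
Joint ranges: [-176.69, 176.69], [-43.24, 126.21], [12.49, 139.97], [-82, 262], [0, 151.66], [-163.58, 163.58]. Speed limits (degrees/s): [159.86, 159.86, 180, 180, 180, 180].

INTERFACE

Orientations are given as a 3x3 rotation matrix whose columns are the frame's x, y, z axes.
In Python, from rig import bot, optics, hand_in gives the robot as it stands. The module is installed in compiled form; this text tells all that it offers.
- The arm moves only by the tool move_arm, never from a script. Its argument "series" is a list of rows, each a list of 5 numbers: the shift along the tool's x, y, z in m, then the turn about the tool's z in rad, then the finger opening in m, from 0 to 0.087. In form: [[dx, dy, dz, roll, grip], ...]. A call has 1 to 5 rows; each row is the pose to reach, as a shift and turn from the pose measured when the call began, along the tool's axes at that moment; what a row does not reach only later rows make up. A row lasts 1/8 s, in which the tool goes at most 62.5 mm and 10.7 degrees, less where a joint would pass 70% of its speed; a pose out of reach is approached as far as the arm can. A call with a gripper value outside its range is refused whole. The fingers move at their own pace and stop on an object; the grip force is fixed at half the most. Time passes only in rows, so rows that repeat a pose let the fingers close. It gives the time, the measured TCP pose, the force and the opening at its end, in the units of the state.
- bot.read_state(): the state, without advancing time (a new reading comes with each control period).
- optics.capture(name): name is "side" or "top"; returns the picture (420x560x3 uint8, red, green, blue); there is no depth.
- optics.camera_params(name): a dict with "vfov" (degrees; the focal length in pixels is half the picture's height over the tangent of half this angle, whatever the lens; pixels are square), "cx", "cy" (the principal point, pixels), "world_from_camera" (4x4, takes a point from camera to world coordinates). Camera axes: x right, y down, z forward; pixel columns grow to the right and rows downward; lengths in m; the calibration is good to about 2 mm. A picture is of the moment at which its call begins. camera_params takes no time and is no camera call.
- hand_in(): hands the job in, once; it reports no verdict.
The state is a dict: "time_s": time; "joint_positions": joint angles; "qvel": joint speeds; "tau": joint torques, N m; "position": TCP position; "tcp_rot": TCP orientation; "force": force on the tool from outside, world axes, zero at the start; "moment": the same for the moment, N m; "opening": opening from 0.0 (shut) to 1.0 (fully open).
Only numpy, scipy, OpenCV 4.12 (cv2) and the standard library are available. Lean on these libraries where they do the work, as an engineer would, in place of code of your own. Each camera call takes 0.05 s, during which the arm holds its last target. There are 200 camera calls.

TASK

The four loose white vessels belong on the row of four round pads on the model rig's grey deck. Stand them there upright, one on each pad and wholly on it, in order of height: the tallest on the pad next to the derrick (the lattice tower), then ever shorter, the shortest on the pad at the helicopter-deck end. Leave the glue bottle where it stands.

Things in the scene. Friction and masses are not known exactly. Their poses are not given: they have to be found in the camera images.
- vessel_120: the tallest of four loose upright white plastic model process vessels (grey bands, no other difference but height): round column 34 mm in diameter and 120 mm high, straight-sided up to 8 mm below its low domed top, weight 82 g nominal. Origin: centre of its flat underside; z up its axis. Starts upright on the table.
- vessel_98: the second tallest of four loose upright white plastic model process vessels (grey bands, no other difference but height): round column 34 mm in diameter and 98 mm high, straight-sided up to 8 mm below its low domed top, weight 69 g nominal. Origin: centre of its flat underside; z up its axis. Starts upright on the table.
- vessel_76: the second shortest of four loose upright white plastic model process vessels (grey bands, no other difference but height): round column 34 mm in diameter and 76 mm high, straight-sided up to 8 mm below its low domed top, weight 56 g nominal. Origin: centre of its flat underside; z up its axis. Starts upright on the table.
- vessel_54: the shortest of four loose upright white plastic model process vessels (grey bands, no other difference but height): round column 34 mm in diameter and 54 mm high, straight-sided up to 8 mm below its low domed top, weight 42 g nominal. Origin: centre of its flat underside; z up its axis. Starts upright on the table.
- pad_a: fixed dark round pad, 52 mm across, 3 mm thick, number 1 of four alike in a straight row at 75 mm spacing along the middle of the grey deck. Origin: centre of its underside, 15 mm above the table (the deck's top); its top is at 18 mm. y runs along the row from pad_a to pad_d. The deck is a fixed slab 120 mm wide, 530 mm long, 15 mm high.
- pad_b: fixed dark round pad, 52 mm across, 3 mm thick, number 2 of four alike in a straight row at 75 mm spacing along the middle of the grey deck. Origin: centre of its underside, 15 mm above the table (the deck's top); its top is at 18 mm. y runs along the row from pad_a to pad_d.
- pad_c: fixed dark round pad, 52 mm across, 3 mm thick, number 3 of four alike in a straight row at 75 mm spacing along the middle of the grey deck. Origin: centre of its underside, 15 mm above the table (the deck's top); its top is at 18 mm. y runs along the row from pad_a to pad_d.
- pad_d: fixed dark round pad, 52 mm across, 3 mm thick, number 4 of four alike in a straight row at 75 mm spacing along the middle of the grey deck. Origin: centre of its underside, 15 mm above the table (the deck's top); its top is at 18 mm. y runs along the row from pad_a to pad_d.
- derrick: model derrick: aluminium lattice tower on a red base 66 mm square, 162 mm high, fixed on the deck at either end of the row, 95 mm beyond the end pad's centre; which end differs from start to start. Equally far beyond the other end is the helicopter deck: a white octagon 98 mm across on a white cabin, 48 mm high. Origin: centre of its underside, on the deck's top.
- glue_bottle: a bystander: small white glue bottle, 36 mm in diameter, 85 mm high, standing loose on the table to the left (+y) of the work. Origin: centre of its underside. It is not part of the job.

How it is judged (in metres and radians):
At the end, for the whole second after the job is handed in: each vessel stands upright (within 0.08 rad) on its pad, its axis within 11 mm of the pad's centre, in order of height with the tallest on the pad next to the derrick; all released and at rest (((horizontal distance between derrick and pad_a below 0.15 m and horizontal distance between vessel_120 and pad_a below 0.011 m and z of vessel_120 in the frame of pad_a between 0.001 and 0.007 m and horizontal distance between vessel_98 and pad_b below 0.011 m and z of vessel_98 in the frame of pad_b between 0.001 and 0.007 m and horizontal distance between vessel_76 and pad_c below 0.011 m and z of vessel_76 in the frame of pad_c between 0.001 and 0.007 m and horizontal distance between vessel_54 and pad_d below 0.011 m and z of vessel_54 in the frame of pad_d between 0.001 and 0.007 m) or (horizontal distance between derrick and pad_d below 0.15 m and horizontal distance between vessel_120 and pad_d below 0.011 m and z of vessel_120 in the frame of pad_d between 0.001 and 0.007 m and horizontal distance between vessel_98 and pad_c below 0.011 m and z of vessel_98 in the frame of pad_c between 0.001 and 0.007 m and horizontal distance between vessel_76 and pad_b below 0.011 m and z of vessel_76 in the frame of pad_b between 0.001 and 0.007 m and horizontal distance between vessel_54 and pad_a below 0.011 m and z of vessel_54 in the frame of pad_a between 0.001 and 0.007 m)) and angle between each of vessel_120, vessel_98, vessel_76, vessel_54's own z axis and vertical below 0.08 rad and linear speed of each of vessel_120, vessel_98, vessel_76, vessel_54 below 0.02 m/s and angular speed of each of vessel_120, vessel_98, vessel_76, vessel_54 below 0.2 rad/s and contact force between each of vessel_120, vessel_98, vessel_76, vessel_54 and the fingers below 0.05 N); the robot touches nothing.
It fails at once if the glue bottle is moved by more than 30 mm or knocked over (distance of glue_bottle from where it was at the start of the episode above 0.03 m or angle between glue_bottle's own z axis and vertical above 0.4 rad).
It also fails if it takes over 106 s, if anything falls off the work surface, if the arm or the gripper's body presses on something with over 40 N, if the wrist force passes 120 N, or if a joint passes its speed limit or range.

## Working session

There is one attempt and no reset: what is moved stays moved. The work goes in short steps, Python scripts to look and compute and a tool call to move; the robot and the scene stay as the last step left them, time stands still between calls to the robot, and variables do not carry over. Pictures are saved under pics/ and viewed, on a budget of 14 in all, crops included, one or two more only if the job needs it, and the job is handed in when it is done.

Besides the shell and the picture viewer there is one more tool, called after ">>>" as name([rows], argument=value, ...), one row to a line, values as JSON. move_arm: Moves the arm, as the interface text tells. Its arguments: {"type":"object","properties":{"series":{"type":"array"}},"required":["series"]}

```bash
mkdir -p pics; python3 - <<'E'
from rig import bot,optics
import cv2,numpy as np
np.set_printoptions(precision=4,suppress=True)
for n in("top","side"):
    im=optics.capture(n); cv2.imwrite(f"pics/{n}0.png",im[...,::-1]); cv2.imwrite(f"pics/{n}0b.png",cv2.resize(im[...,::-1],(800,600),interpolation=cv2.INTER_CUBIC)); p=optics.camera_params(n); print(n,p)
s=bot.read_state();print(s["position"],s["tcp_rot"],s["time_s"],bot.nose_length)
E
```

```text
top {'vfov': 47.18906342186756, 'cx': 275.34711440805455, 'cy': 207.41974489712857, 'world_from_camera': array([[ 0.0209, -0.9902,  0.1382,  0.3545],
       [-0.9997, -0.0189,  0.0156,  0.1054],
       [-0.0129, -0.1385, -0.9903,  1.2585],
       [ 0.    ,  0.    ,  0.    ,  1.    ]])}
side {'vfov': 47.38886111904627, 'cx': 282.94256376739526, 'cy': 204.99077497810126, 'world_from_camera': array([[ 0.9471, -0.1611,  0.2775,  0.2522],
       [-0.3209, -0.4723,  0.821 , -0.7482],
       [-0.0012, -0.8666, -0.499 ,  0.5628],
       [ 0.    ,  0.    ,  0.    ,  1.    ]])}
[ 0.1551 -0.6048  0.2387] [[ 0.9687  0.2482 -0.0002]
 [ 0.2482 -0.9687  0.002 ]
 [ 0.0003 -0.0019 -1.    ]] 0.1 0.017
```

View pics/top0b.png

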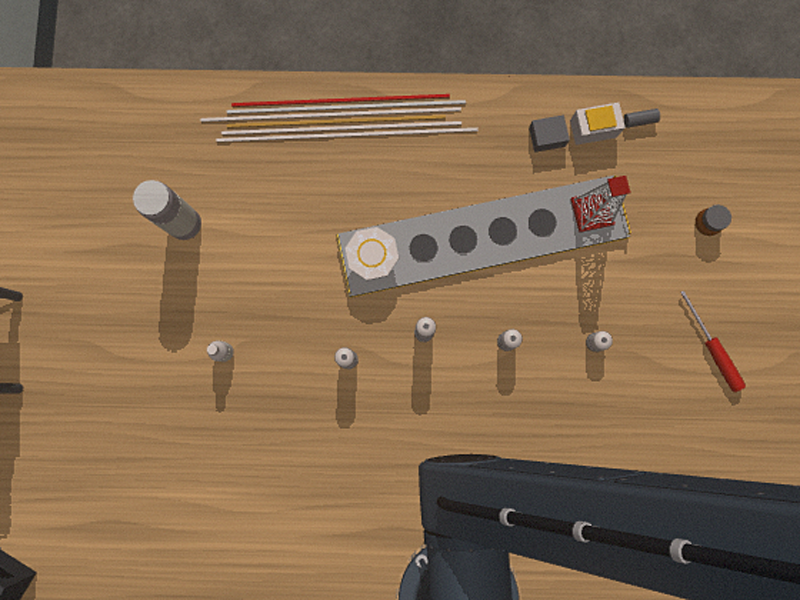

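View pics/side0b.png

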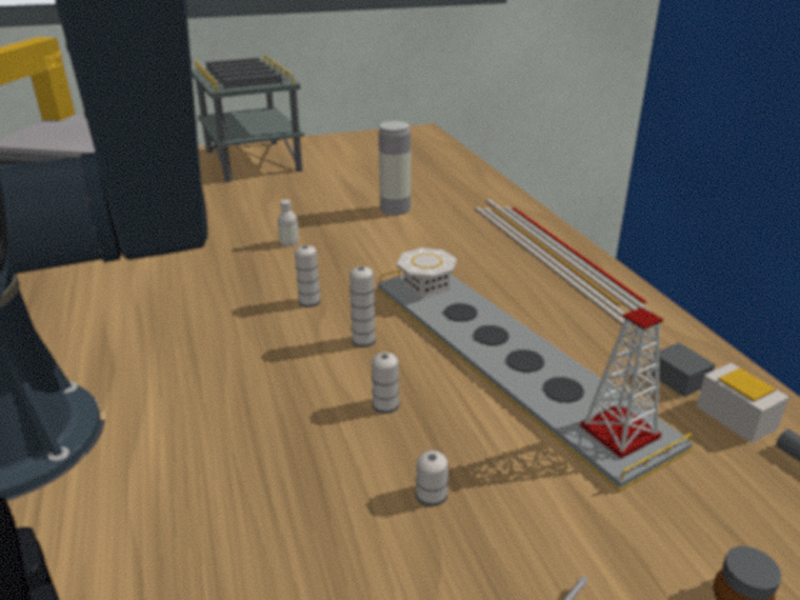

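The top view shows the pads at about (424,248), (463,240), (503,231) and (542,222), with the helideck on the left and the derrick on the right. Going by the shadows, the vessels from left to right are 98 (345,357), 120 (426,327), 76 (512,339) and 54 (600,341). The side view gives the same order. The glue bottle is at (219,350).

```bash
python3 - <<'E'
import cv2
a=cv2.imread("pics/top0.png")[145:270,225:445]; cv2.imwrite("pics/topc.png",cv2.resize(a,None,fx=3.6,fy=3.6,interpolation=cv2.INTER_CUBIC))
a=cv2.imread("pics/side0.png")[160:360,190:430]; cv2.imwrite("pics/sidec.png",cv2.resize(a,None,fx=3,fy=3,interpolation=cv2.INTER_CUBIC))
E
```

```text
(no output)
```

View pics/topc.png

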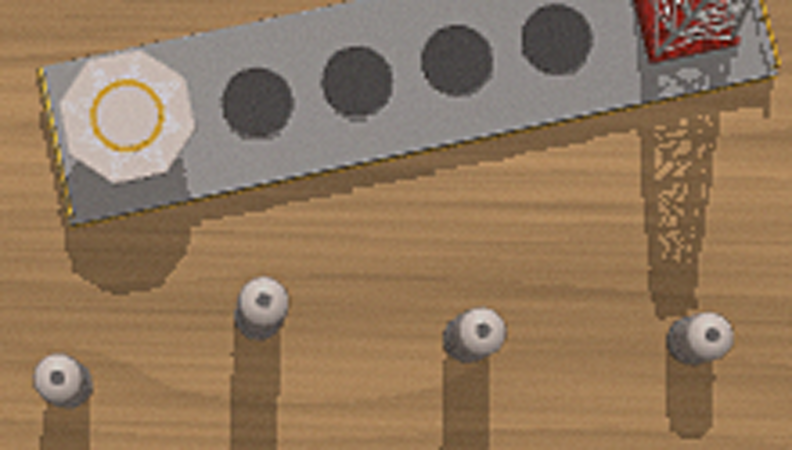

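View pics/sidec.png

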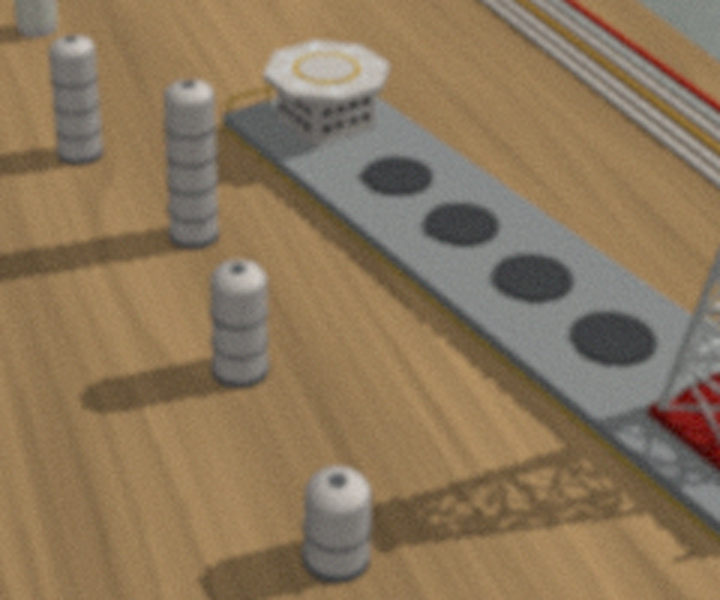

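Crop readings, listed as 98, 120, 76, 54, then the pads from the helideck end to the derrick end:
- **Top view:** nubs at (57,378), (263,300), (483,330), (712,335). Pads at (258,103), (357,82), (457,60), (557,39).
- **Side view:** nubs at (72,40), (189,84), (238,268), (338,481). Pads at (396,176), (461,224), (532,278), (613,338).

```bash
cat >geo.py <<'E'
import numpy as np
from rig import bot,optics
np.set_printoptions(precision=4,suppress=True)
P={n:optics.camera_params(n) for n in("top","side")}
def ray(n,u,v):
    p=P[n];f=210/np.tan(np.radians(p["vfov"]/2));T=p["world_from_camera"]
    return T[:3,3],T[:3,:3]@np.array([(u-p["cx"])/f,(v-p["cy"])/f,1])
def at_z(n,u,v,z):
    o,d=ray(n,u,v);return o+d*(z-o[2])/d[2]
def tri(a,b):
    (o1,d1),(o2,d2)=ray("top",*a),ray("side",*b)
    s=np.linalg.lstsq(np.c_[d1,-d2],o2-o1,rcond=None)[0]
    p,q=o1+s[0]*d1,o2+s[1]*d2;return (p+q)/2,np.linalg.norm(p-q)
def unc(u,v,s,ox,oy): return (u+.5)/s-.5+ox,(v+.5)/s-.5+oy
def project(n,w):
    p=P[n];f=210/np.tan(np.radians(p["vfov"]/2));c=np.linalg.inv(p["world_from_camera"])@np.r_[w,1]
    return f*c[0]/c[2]+p["cx"],f*c[1]/c[2]+p["cy"]
E
python3 - <<'E'
from geo import *
N=["98","120","76","54","p1","p2","p3","p4"];Z=[.098,.12,.076,.054]+[.018]*4
T=[(57,378),(263,300),(483,330),(712,335),(258,103),(357,82),(457,60),(557,39)]
S=[(72,40),(189,84),(238,268),(338,481),(396,176),(461,224),(532,278),(613,338)]
out=[]
for n,z,t,s in zip(N,Z,T,S):
    t=unc(*t,3.6,225,145);s=unc(*s,3,190,160)
    a=at_z("top",*t,z)[:2];out.append(a);x,e=tri(t,s)
    print(n,"top",a,"side",at_z("side",*s,z)[:2],"tri",x,e,"r",np.hypot(*a))
p=np.array(out[4:]);print(np.linalg.norm(np.diff(p,axis=0),axis=1),np.degrees(np.arctan2(*(p[3]-p[0])[::-1])))
print("glue",at_z("top",.7*213-.15,.7*350-.15,.085))
E
```

```text
98 top [0.4121 0.2056] side [0.4116 0.1996] tri [0.4124 0.2058 0.0949] 0.0004365473249210221 r 0.46051495145017335
120 top [0.465  0.0693] side [0.4638 0.0648] tri [0.4651 0.0692 0.1176] 0.000292530814222466 r 0.4701776923020109
76 top [ 0.4517 -0.0825] side [ 0.45   -0.0862] tri [ 0.4515 -0.0828  0.0735] 0.0008919901948576569 r 0.45919510502194355
54 top [ 0.4532 -0.2445] side [ 0.4516 -0.2486] tri [ 0.4532 -0.2454  0.0507] 0.0005708465510504986 r 0.5149596761620455
p1 top [0.6193 0.0718] side [0.6163 0.0659] tri [0.6196 0.0718 0.014 ] 0.0011723001955945525 r 0.6234696891926504
p2 top [ 0.6363 -0.0003] side [ 0.6342 -0.0068] tri [ 0.6373 -0.0007  0.0135] 1.0747344095279257e-05 r 0.6363008600338521
p3 top [ 0.6541 -0.0733] side [ 0.6508 -0.0796] tri [ 0.6547 -0.0738  0.0133] 0.0009286852406910082 r 0.6581691235831388
p4 top [ 0.6711 -0.1465] side [ 0.6685 -0.1518] tri [ 0.672  -0.1472  0.0138] 0.0004716218326010599 r 0.6869222935291943
[0.0741 0.0751 0.0751] -76.64674632438566
glue [0.4199 0.4312 0.085 ]
```

The geometry checks out: pad spacing comes to 74–75 mm, and the triangulated heights are right to within 4 mm. I'll hold the jaws square to the row (tool y at 13.35°) throughout. I start with vessel 54, the nearest.

```bash
cat >go.py <<'E'
import sys
from geo import *
# usage: go.py x y z : shift in tool axes to world goal, and roll to bring tool y to 13.35 deg
s=bot.read_state();R=np.array(s["tcp_rot"]);p=np.array(s["position"])
a=np.degrees(np.arctan2(R[1,1],R[0,1]))
for i in range(1,len(sys.argv),3):
    print("shift",R.T@(np.array(list(map(float,sys.argv[i:i+3])))-p))
print("roll %.3f"%-np.radians(13.35-a),"p",p,"t",s["time_s"],"open",s["opening"],"F",s["force"],"q6",s["joint_positions"][5])
E
python3 go.py .453 -.245 .2
```

```text
shift [ 0.3779 -0.2745  0.0393]
roll -1.553 p [ 0.1551 -0.6048  0.2387] t 0.1 open 0.9982869384745989 F [-0.2894  0.123   0.7136] q6 -10.227089556214745
```

>>> move_arm([
  [0.04,-0.03,0,-0.18,0.087],
  [0.08,-0.06,0.01,-0.36,0.087],
  [0.12,-0.09,0.015,-0.54,0.087],
  [0.16,-0.12,0.02,-0.72,0.087],
  [0.2,-0.145,0.02,-0.9,0.087],
])

```text
time_s: 0.72
position: [0.3133, -0.4125, 0.2183]
tcp_rot: [[0.403, 0.915, -0.001], [0.915, -0.403, 0.004], [0.003, -0.002, -1.0]]
force: [0.2, -0.7, 0.0]
opening: 0.999
```

```bash
python3 go.py .453 -.245 .15 .453 -.245 .03
```

```text
shift [0.2094 0.0606 0.0688]
shift [0.209  0.0609 0.1888]
roll -0.647 p [ 0.3133 -0.4125  0.2183] t 0.725 open 0.9991957417528854 F [ 0.1863 -0.6648  0.0261] q6 -41.474600324161585
```

>>> move_arm([
  [0.05,0.015,0.02,-0.17,0.087],
  [0.1,0.03,0.04,-0.34,0.087],
  [0.15,0.045,0.06,-0.5,0.087],
  [0.209,0.061,0.069,-0.647,0.087],
  [0.209,0.061,0.069,-0.647,0.087],
])

```text
time_s: 1.35
position: [0.4543, -0.2414, 0.1487]
tcp_rot: [[-0.237, 0.971, -0.003], [0.971, 0.237, 0.007], [0.007, -0.001, -1.0]]
force: [0.2, -0.7, 0.8]
opening: 0.998
```

```bash
python3 go.py .453 -.245 .15 .453 -.245 .03
```

```text
shift [-0.0032 -0.0021 -0.0013]
shift [-0.0041 -0.002   0.1187]
roll 0.006 p [ 0.4543 -0.2414  0.1487] t 1.35 open 0.997783203058728 F [ 0.1919 -0.7051  0.7874] q6 -54.41000819202903
```

>>> move_arm([
  [-0.004,-0.002,0.04,0.006,0.087],
  [-0.004,-0.002,0.08,0.006,0.087],
  [-0.004,-0.002,0.105,0.006,0.087],
  [-0.004,-0.002,0.119,0.006,0.087],
  [-0.004,-0.002,0.119,0.006,0.087],
])

```text
time_s: 1.98
position: [0.4524, -0.2453, 0.0291]
tcp_rot: [[-0.23, 0.973, -0.004], [0.973, 0.23, 0.007], [0.008, -0.002, -1.0]]
force: [0.6, 1.2, 0.2]
opening: 1.001
```

```bash
python3 go.py .453 -.245 .03; python3 - <<'E'
from geo import *
import cv2
def c(n,w,h):
    im=optics.capture(n);u,v=project(n,[.453,-.245,.03]);u,v=int(u),int(v)
    a=im[max(0,v-h):v+h,max(0,u-h):u+h,::-1];return cv2.resize(a,(400,400),interpolation=cv2.INTER_CUBIC)
cv2.imwrite("pics/g54.png",cv2.hconcat([c("top",0,40),c("side",0,60)]))
E
```

```text
shift [ 0.0002  0.0007 -0.0009]
roll -0.001 p [ 0.4524 -0.2453  0.0291] t 1.975 open 1.0009450685313388 F [0.6449 1.2177 0.2034] q6 -54.58406183893628
```

View pics/g54.png

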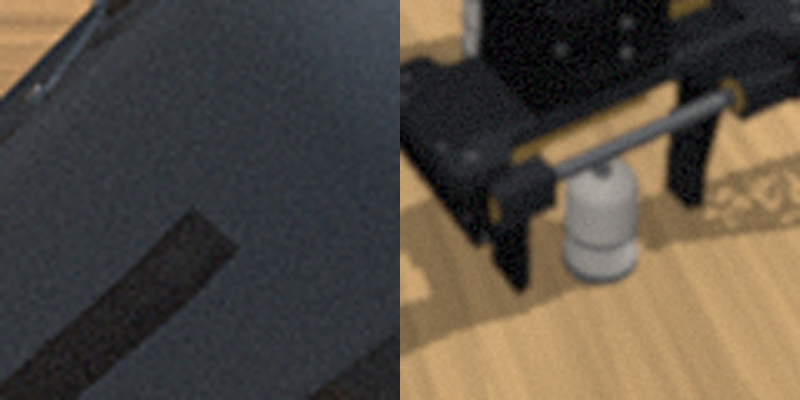

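The side view shows the vessel centred between the open fingers; the arm hides it in the top view. Now I close the jaws.

>>> move_arm([
  [0,0,0,0,0.06],
  [0,0,0,0,0.045],
  [0,0,0,0,0.035],
  [0,0,0,0,0.025],
  [0,0,0,0,0.025],
])

```text
time_s: 2.7
position: [0.4532, -0.2456, 0.0303]
tcp_rot: [[-0.231, 0.973, -0.002], [0.973, 0.231, 0.006], [0.006, -0.001, -1.0]]
force: [0.4, -0.1, -0.2]
opening: 0.519
```

```bash
python3 go.py .453 -.245 .15 .62 .07 .15
```

```text
shift [ 0.0014 -0.0002 -0.1197]
shift [ 0.2693  0.235  -0.1182]
roll -0.000 p [ 0.4532 -0.2456  0.0303] t 2.7 open 0.5188012126653601 F [ 0.4126 -0.1029 -0.2438] q6 -54.58556654235088
```

>>> move_arm([
  [0,0,0,0,0.02],
  [0,0,0,0,0.02],
  [0,0,0,0,0.02],
  [0,0,0,0,0.02],
  [0,0,0,0,0.02],
])

```text
time_s: 3.32
position: [0.4532, -0.2456, 0.0303]
tcp_rot: [[-0.231, 0.973, -0.002], [0.973, 0.231, 0.006], [0.006, -0.001, -1.0]]
force: [-0.4, 0.1, -0.7]
opening: 0.38
```

>>> move_arm([
  [0,0,-0.03,0,0.02],
  [0,0,-0.07,0,0.02],
  [0,0,-0.12,0,0.02],
  [0.04,0.035,-0.12,0,0.02],
  [0.08,0.07,-0.12,0,0.02],
])

```text
time_s: 3.95
position: [0.5039, -0.1521, 0.1518]
tcp_rot: [[-0.228, 0.974, -0.0], [0.974, 0.228, 0.005], [0.005, 0.001, -1.0]]
force: [0.0, -0.2, -0.2]
opening: 0.379
```

```bash
python3 go.py .6195 .0705 .15
```

```text
shift [0.1903 0.1634 0.0028]
roll -0.003 p [ 0.5039 -0.1521  0.1518] t 3.95 open 0.3789860867517684 F [ 0.0459 -0.215  -0.2023] q6 -42.497010647194266
```

>>> move_arm([
  [0.045,0.038,0.002,0,0.02],
  [0.09,0.076,0.002,0,0.02],
  [0.14,0.12,0.002,0,0.02],
  [0.19,0.163,0.002,-0.003,0.02],
  [0.19,0.163,0.002,-0.003,0.02],
])

```text
time_s: 4.58
position: [0.6205, 0.0741, 0.1507]
tcp_rot: [[-0.236, 0.972, 0.002], [0.972, 0.236, 0.005], [0.005, 0.003, -1.0]]
force: [-0.1, -0.2, -0.7]
opening: 0.378
```

```bash
python3 go.py .6195 .0705 .0485
```

```text
shift [-0.0037 -0.0022  0.1022]
roll 0.006 p [0.6205 0.0741 0.1507] t 4.575 open 0.37788542820158755 F [-0.1005 -0.2035 -0.6567] q6 -17.437781822169555
```

Overshoot settles out. I descend to just above the pad and check there.

>>> move_arm([
  [-0.003,-0.002,0.03,0.006,0.02],
  [-0.003,-0.002,0.06,0.006,0.02],
  [-0.003,-0.002,0.08,0.006,0.02],
  [-0.003,-0.002,0.094,0.006,0.02],
  [-0.003,-0.002,0.096,0.006,0.02],
])

```text
time_s: 5.2
position: [0.6185, 0.0706, 0.0537]
tcp_rot: [[-0.23, 0.973, -0.001], [0.973, 0.23, 0.005], [0.005, 0.001, -1.0]]
force: [0.2, -0.1, -0.7]
opening: 0.383
```

```bash
python3 go.py .6195 .0705 .0485;  python3 - <<'E'
from geo import *
import cv2
im=optics.capture("side");u,v=map(int,project("side",[.62,.07,.03]))
cv2.imwrite("pics/p54.png",cv2.resize(im[v-50:v+50,u-60:u+60,::-1],(720,600),interpolation=cv2.INTER_CUBIC));print(u,v)
E
```

```text
shift [-0.0003  0.0009  0.0052]
roll -0.001 p [0.6185 0.0706 0.0537] t 5.2 open 0.38305220084473784 F [ 0.1713 -0.0731 -0.697 ] q6 -17.474879667058413
322 212
```

View pics/p54.png

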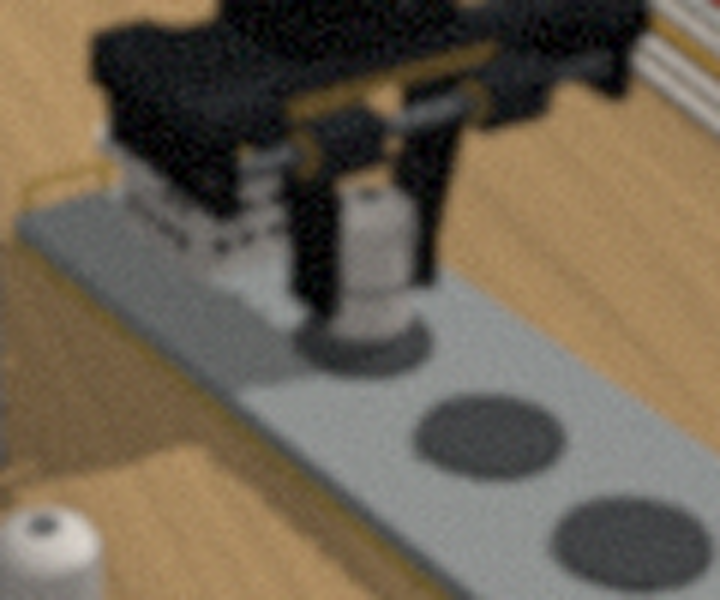

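The side crop shows the vessel over the pad. The nub is at (372,193), the base's bottom edge at about (371,338) and the pad centre at (363,342). I'll work out the relative offset within this one camera.

```bash
python3 - <<'E'
from geo import *
import cv2
o=(322-60,212-50)
d=at_z("side",*unc(372,193,6,*o),.0774);p=at_z("side",*unc(363,342,6,*o),.018)
print("nub",d,"pad",p,"diff",d-p)
b=at_z("side",*unc(371,320,6,*o),.0234);print("base est",b-p)
# dark pad centroid in original side picture for check
im=cv2.imread("pics/side0.png");g=cv2.GaussianBlur(im,(3,3),0).max(2)
for i,(u,v) in enumerate([(396,176),(461,224),(532,278),(613,338)]):
    u,v=map(int,unc(u,v,3,190,160));w=g[v-18:v+19,u-22:u+23]
    n,l,s,c=cv2.connectedComponentsWithStats((w<95).astype(np.uint8));k=l[18,22];q=c[k]+[u-22,v-18]
    print(i,q,s[k][4],at_z("side",*q,.018))
im=cv2.imread("pics/top0.png");g=cv2.GaussianBlur(im,(3,3),0).max(2)
for i,(u,v) in enumerate([(258,103),(357,82),(457,60),(557,39)]):
    u,v=map(int,unc(u,v,3.6,225,145));w=g[v-15:v+16,u-13:u+14]
    n,l,s,c=cv2.connectedComponentsWithStats((w<100).astype(np.uint8));k=l[15,13];q=c[k]+[u-13,v-15]
    print(i,q,s[k][4],at_z("top",*q,.018))
E
```

```text
nub [0.619  0.0678 0.0774] pad [0.6168 0.0646 0.018 ] diff [0.0023 0.0032 0.0594]
base est [0.0051 0.0051 0.0054]
0 [321.786  218.5022] 229 [0.6163 0.0651 0.018 ]
1 [343.1491 234.48  ] 275 [ 0.6336 -0.0072  0.018 ]
2 [366.9066 252.4217] 332 [ 0.6505 -0.0798  0.018 ]
3 [393.728 272.602] 397 [ 0.6676 -0.1523  0.018 ]
0 [295.9141 173.1546] 291 [0.6196 0.0728 0.018 ]
1 [323.7736 167.3547] 296 [ 0.6365 -0.0003  0.018 ]
2 [351.404  161.2559] 297 [ 0.6542 -0.0729  0.018 ]
3 [379.0548 155.5068] 292 [ 0.671  -0.1457  0.018 ]
```

The offset is about (+2,+3) mm. I shift by the opposite amount and set the vessel down.

```bash
python3 go.py .6165 .0675 .049
```

```text
shift [-0.0025 -0.0033  0.0052]
roll -0.001 p [0.6191 0.0707 0.0542] t 5.25 open 0.3796801763760388 F [ 0.2174 -0.4502  0.0119] q6 -17.4729839895927
```

>>> move_arm([
  [-0.0025,-0.003,0,0,0.02],
  [-0.0025,-0.003,0.002,0,0.02],
  [-0.0025,-0.003,0.004,0,0.02],
  [-0.0025,-0.003,0.0055,0,0.02],
  [-0.0025,-0.003,0.0055,0,0.02],
])

```text
time_s: 5.88
position: [0.6167, 0.0677, 0.0486]
tcp_rot: [[-0.23, 0.973, 0.001], [0.973, 0.23, 0.005], [0.005, 0.002, -1.0]]
force: [-0.7, 0.3, -0.3]
opening: 0.378
```

>>> move_arm([
  [0,0,0,0,0.045],
  [0,0,0,0,0.06],
  [0,0,0,0,0.06],
  [0,0,0,0,0.06],
  [0,0,0,0,0.06],
])

```text
time_s: 6.5
position: [0.6167, 0.0677, 0.0486]
tcp_rot: [[-0.23, 0.973, 0.001], [0.973, 0.23, 0.005], [0.005, 0.002, -1.0]]
force: [0.1, -0.7, 0.0]
opening: 0.682
```

>>> move_arm([
  [0,0,-0.02,0,0.06],
  [0,0,-0.05,0,0.087],
  [0,0,-0.1,0,0.087],
  [0,-0.04,-0.12,0,0.087],
  [-0.03,-0.09,-0.12,0,0.087],
])

```text
time_s: 7.12
position: [0.5373, 0.0176, 0.1719]
tcp_rot: [[-0.234, 0.972, 0.008], [0.972, 0.234, 0.004], [0.002, 0.009, -1.0]]
force: [0.2, -1.5, -0.2]
opening: 0.981
```

```bash
python3 go.py .451 -.084 .16 
```

```text
shift [-0.0787 -0.1078  0.0108]
roll 0.003 p [0.5373 0.0176 0.1719] t 7.125 open 0.9813084293302258 F [ 0.234  -1.54   -0.2076] q6 -23.953926794915628
```

>>> move_arm([
  [-0.03,-0.04,0.005,0,0.087],
  [-0.06,-0.08,0.01,0,0.087],
  [-0.079,-0.108,0.011,0.003,0.087],
  [-0.079,-0.108,0.011,0.003,0.087],
  [-0.079,-0.108,0.011,0.003,0.087],
])

```text
time_s: 7.75
position: [0.452, -0.0845, 0.1608]
tcp_rot: [[-0.23, 0.973, 0.011], [0.973, 0.23, 0.003], [0.001, 0.011, -1.0]]
force: [0.1, -0.6, -0.0]
opening: 1.0
```

```bash
python3 go.py .451 -.084 .05;python3 - <<'E'
from geo import *
import cv2
im=optics.capture("side");
cv2.imwrite("pics/a.png",cv2.resize(im[160:360,190:430,::-1],(720,600),interpolation=cv2.INTER_CUBIC))
E
```

```text
shift [ 0.0006 -0.0021  0.1108]
roll -0.001 p [ 0.452  -0.0845  0.1608] t 7.75 open 1.000394607466553 F [ 0.1116 -0.609  -0.0182] q6 -38.577805363983536
```

View pics/a.png

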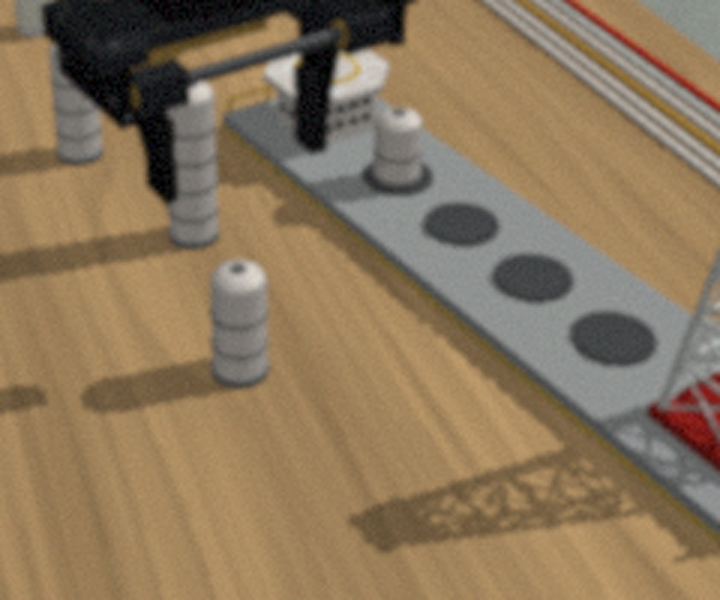

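The 54 now stands on pad 1, with its nub at (399,112) in the crop and the dark rim visible all round. The gripper is above the 76. I'll work out the 54's residual in the same run as the next steps.

>>> move_arm([
  [0.0,-0.001,0.04,0,0.087],
  [0.0,-0.001,0.08,0,0.087],
  [0.0,-0.001,0.1,0,0.087],
  [0.0,-0.001,0.11,0,0.087],
  [0.0,-0.001,0.11,0,0.05],
])

```text
time_s: 8.43
position: [0.4527, -0.0835, 0.0503]
tcp_rot: [[-0.233, 0.973, 0.01], [0.973, 0.233, 0.003], [0.001, 0.011, -1.0]]
force: [-0.5, 0.5, 0.8]
opening: 0.95
```

>>> move_arm([
  [0,0,0,0,0.02],
  [0,0,0,0,0.02],
  [0,0,0,0,0.02],
  [0,0,0,0,0.02],
  [0,0,0,0,0.02],
])

```text
time_s: 9.05
position: [0.4525, -0.0835, 0.0504]
tcp_rot: [[-0.233, 0.973, 0.01], [0.973, 0.232, 0.003], [0.001, 0.01, -1.0]]
force: [-0.9, -1.0, 0.8]
opening: 0.402
```

>>> move_arm([
  [0,0,0,0,0.02],
  [0,0,0,0,0.02],
  [0,0,0,0,0.02],
  [0,0,0,0,0.02],
  [0,0,0,0,0.02],
])

```text
time_s: 9.68
position: [0.4526, -0.0835, 0.0503]
tcp_rot: [[-0.232, 0.973, 0.01], [0.973, 0.232, 0.004], [0.001, 0.01, -1.0]]
force: [-0.5, -0.4, -0.6]
opening: 0.385
```

```bash
python3 go.py .451 -.084 .17 .6345 -.004 .17; python3 -c "
from geo import *
print(at_z('side',*unc(399,112,3,190,160),.072)-at_z('side',321.8,218.5,.018))"
```

```text
shift [-0.     -0.0004 -0.1197]
shift [ 0.0351  0.1967 -0.1176]
roll 0.002 p [ 0.4526 -0.0835  0.0503] t 9.675 open 0.3845045695378511 F [-0.4905 -0.4325 -0.6462] q6 -38.92849695154132
[-0.0007 -0.0008  0.054 ]
```

The 54 is within 1 mm of its pad centre. The other pad targets follow at 75 mm spacing: p2 (.634,-.0055), p3 (.6515,-.0785) and p4 (.669,-.1515).

>>> move_arm([
  [0,0,-0.04,0,0.02],
  [0,0,-0.08,0,0.02],
  [0,0.02,-0.12,0,0.02],
  [0.01,0.06,-0.12,0,0.02],
  [0.02,0.1,-0.12,0,0.02],
])

```text
time_s: 10.3
position: [0.5451, -0.0409, 0.1724]
tcp_rot: [[-0.232, 0.973, 0.012], [0.973, 0.232, 0.003], [0.0, 0.012, -1.0]]
force: [-0.5, -0.6, -1.0]
opening: 0.383
```

>>> move_arm([
  [0.005,0.04,0,0,0.02],
  [0.01,0.07,0,0,0.02],
  [0.013,0.09,0,0,0.02],
  [0.013,0.09,0,0,0.02],
  [0.013,0.09,0,0,0.02],
])

```text
time_s: 10.92
position: [0.6282, -0.0075, 0.1729]
tcp_rot: [[-0.232, 0.973, 0.009], [0.973, 0.232, 0.003], [0.001, 0.01, -1.0]]
force: [0.0, -0.3, -2.0]
opening: 0.385
```

```bash
python3 go.py .634 -.0055 .0685
```

```text
shift [0.0005 0.0051 0.1045]
roll 0.001 p [ 0.6282 -0.0075  0.1729] t 10.925 open 0.3851927162430004 F [ 0.0431 -0.257  -2.0078] q6 -24.555628107328374
```

>>> move_arm([
  [0.0005,0.005,0.03,0,0.02],
  [0.0005,0.005,0.06,0,0.02],
  [0.0005,0.005,0.085,0,0.02],
  [0.0005,0.005,0.1,0,0.02],
  [0.0005,0.005,0.1,0,0.02],
])

```text
time_s: 11.55
position: [0.6326, -0.0057, 0.0721]
tcp_rot: [[-0.231, 0.973, 0.006], [0.973, 0.231, 0.004], [0.002, 0.007, -1.0]]
force: [-0.1, -0.5, -0.3]
opening: 0.382
```

```bash
python3 go.py .634 -.0055 .0685
```

```text
shift [-0.0001  0.0014  0.0036]
roll 0.000 p [ 0.6326 -0.0057  0.0721] t 11.55 open 0.3821498482280524 F [-0.0673 -0.4695 -0.2827] q6 -24.360011306586692
```

>>> move_arm([
  [0,0.0015,0.001,0,0.02],
  [0,0.0015,0.0025,0,0.02],
  [0,0.0015,0.004,0,0.02],
  [0,0.0015,0.004,0,0.02],
  [0,0.0015,0.004,0,0.02],
])

```text
time_s: 12.18
position: [0.6343, -0.0054, 0.0684]
tcp_rot: [[-0.231, 0.973, 0.007], [0.973, 0.231, 0.003], [0.002, 0.008, -1.0]]
force: [-0.3, -0.0, 1.1]
opening: 0.384
```

>>> move_arm([
  [0,0,0,0,0.045],
  [0,0,0,0,0.06],
  [0,0,0,0,0.06],
  [0,0,0,0,0.06],
  [0,0,0,0,0.06],
])

```text
time_s: 12.8
position: [0.6343, -0.0054, 0.0684]
tcp_rot: [[-0.231, 0.973, 0.007], [0.973, 0.231, 0.004], [0.002, 0.008, -1.0]]
force: [-0.5, -1.1, 0.7]
opening: 0.684
```

>>> move_arm([
  [0,0,-0.02,0,0.06],
  [0,0,-0.06,0,0.087],
  [0,0,-0.1,0,0.087],
  [0.04,-0.04,-0.12,0,0.087],
  [0.08,-0.08,-0.12,0,0.087],
])

```text
time_s: 13.42
position: [0.538, 0.0537, 0.1913]
tcp_rot: [[-0.23, 0.973, 0.014], [0.973, 0.23, 0.003], [-0.0, 0.014, -1.0]]
force: [0.2, 0.3, 0.7]
opening: 0.983
```

```bash
python3 go.py .4115 .203 .19
```

```text
shift [ 0.1744 -0.0888 -0.    ]
roll -0.001 p [0.538  0.0537 0.1913] t 13.425 open 0.9828970921800271 F [0.1533 0.3081 0.7132] q6 -19.780533216481146
```

>>> move_arm([
  [0.05,-0.025,0,0,0.087],
  [0.1,-0.05,0,0,0.087],
  [0.15,-0.075,0,0,0.087],
  [0.174,-0.089,0,0,0.087],
  [0.174,-0.089,0,0,0.087],
])

```text
time_s: 14.05
position: [0.41, 0.2037, 0.1912]
tcp_rot: [[-0.234, 0.972, 0.015], [0.972, 0.234, 0.003], [-0.0, 0.015, -1.0]]
force: [1.1, 0.5, -0.1]
opening: 0.996
```

```bash
python3 go.py .4115 .203 .065;python3 - <<'E'
from geo import *
import cv2
im=optics.capture("side");
cv2.imwrite("pics/b.png",cv2.resize(im[140:300,190:390,::-1],(750,600),interpolation=cv2.INTER_CUBIC))
E
```

```text
shift [-0.001  -0.0006  0.1262]
roll 0.003 p [0.41   0.2037 0.1912] t 14.05 open 0.9962963407073694 F [ 1.1097  0.4546 -0.0987] q6 -1.1189825577439183
```

View pics/b.png

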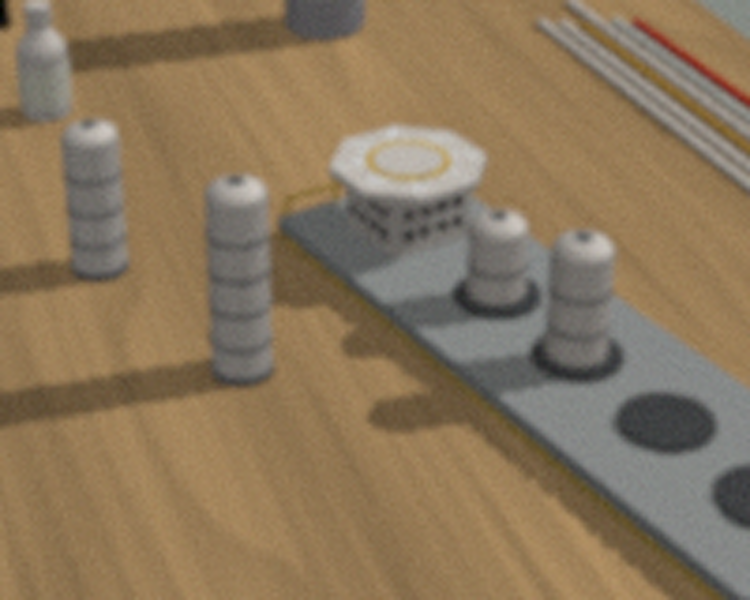

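The 54 and 76 both stand well centred, with the rim visible around each; the 76's nub is at (584,236). Next is the 98.

>>> move_arm([
  [-0.001,0,0.04,0.003,0.087],
  [-0.001,0,0.08,0.003,0.087],
  [-0.001,0,0.11,0.003,0.087],
  [-0.001,0,0.126,0.003,0.087],
  [-0.001,0,0.126,0.003,0.06],
])

```text
time_s: 14.72
position: [0.4152, 0.2015, 0.0644]
tcp_rot: [[-0.228, 0.974, 0.016], [0.974, 0.228, 0.003], [-0.001, 0.016, -1.0]]
force: [-0.4, 0.1, 0.2]
opening: 0.945
```

>>> move_arm([
  [0,0,0,0,0.02],
  [0,0,0,0,0.02],
  [0,0,0,0,0.02],
  [0,0,0,0,0.02],
  [0,0,0,0,0.02],
])

```text
time_s: 15.35
position: [0.4149, 0.2016, 0.0646]
tcp_rot: [[-0.228, 0.974, 0.016], [0.974, 0.228, 0.003], [-0.001, 0.016, -1.0]]
force: [-0.5, 0.0, 0.2]
opening: 0.4
```

>>> move_arm([
  [0,0,0,0,0.02],
  [0,0,0,0,0.02],
  [0,0,0,0,0.02],
  [0,0,0,0,0.02],
  [0,0,0,0,0.02],
])

```text
time_s: 15.98
position: [0.4148, 0.2015, 0.0646]
tcp_rot: [[-0.228, 0.974, 0.015], [0.974, 0.228, 0.003], [-0.001, 0.016, -1.0]]
force: [-0.7, -0.5, 1.8]
opening: 0.386
```

```bash
python3 go.py .42 .2 .225 .6515 -.0785 .225; python3 -c "
from geo import *
d=at_z('side',*unc(584,236,3.75,190,140),.094)-at_z('side',343.15,234.48,.018);print(d)"
```

```text
shift [-0.0028  0.0072 -0.1603]
shift [-0.3267  0.1691 -0.1575]
roll -0.003 p [0.4148 0.2015 0.0646] t 15.975 open 0.38604208591573297 F [-0.7479 -0.475   1.7852] q6 -1.1149839233751346
[-0.0005 -0.0005  0.076 ]
```

>>> move_arm([
  [0,0,-0.04,0,0.02],
  [0,0,-0.08,0,0.02],
  [0,0,-0.12,0,0.02],
  [0,0.005,-0.16,0,0.02],
  [-0.03,0.02,-0.16,0,0.02],
])

```text
time_s: 16.6
position: [0.44, 0.1777, 0.2279]
tcp_rot: [[-0.231, 0.973, 0.022], [0.973, 0.231, 0.005], [-0.001, 0.023, -1.0]]
force: [0.9, 0.0, -1.6]
opening: 0.38
```

>>> move_arm([
  [-0.05,0.025,0,0,0.02],
  [-0.1,0.05,0,0,0.02],
  [-0.15,0.075,0,0,0.02],
  [-0.2,0.1,0,0,0.02],
  [-0.25,0.125,0,0,0.02],
])

```text
time_s: 17.23
position: [0.6202, -0.0381, 0.2303]
tcp_rot: [[-0.231, 0.973, 0.022], [0.973, 0.231, 0.005], [-0.0, 0.023, -1.0]]
force: [0.4, 0.1, -1.6]
opening: 0.381
```

```bash
python3 go.py .6515 -.0785 .19
```

```text
shift [-0.0465  0.0202  0.0408]
roll -0.000 p [ 0.6202 -0.0381  0.2303] t 17.225 open 0.38119144705490576 F [ 0.3575  0.1407 -1.5943] q6 -27.683185076290336
```

>>> move_arm([
  [-0.03,0.012,0.01,0,0.02],
  [-0.046,0.02,0.02,0,0.02],
  [-0.046,0.02,0.04,0,0.02],
  [-0.046,0.02,0.04,0,0.02],
  [-0.046,0.02,0.04,0,0.02],
])

```text
time_s: 17.85
position: [0.651, -0.0772, 0.1909]
tcp_rot: [[-0.232, 0.973, 0.022], [0.973, 0.231, 0.005], [0.0, 0.022, -1.0]]
force: [0.3, -0.6, -1.8]
opening: 0.383
```

```bash
python3 go.py .6515 -.0785 .083
```

```text
shift [-0.0014 -0.0022  0.1079]
roll 0.001 p [ 0.651  -0.0772  0.1909] t 17.85 open 0.38322064844597836 F [ 0.2756 -0.6377 -1.8418] q6 -30.51729303738584
```

>>> move_arm([
  [-0.001,-0.002,0.03,0,0.02],
  [-0.001,-0.002,0.06,0,0.02],
  [-0.001,-0.002,0.085,0,0.02],
  [-0.001,-0.002,0.103,0,0.02],
  [-0.001,-0.002,0.103,0,0.02],
])

```text
time_s: 18.48
position: [0.6509, -0.0776, 0.0872]
tcp_rot: [[-0.232, 0.973, 0.02], [0.973, 0.232, 0.006], [0.001, 0.021, -1.0]]
force: [0.4, 0.3, -0.6]
opening: 0.383
```

```bash
python3 go.py .6515 -.0785 .083
```

```text
shift [-0.001   0.0003  0.0042]
roll 0.001 p [ 0.6509 -0.0776  0.0872] t 18.475 open 0.38262634692791786 F [ 0.4348  0.2574 -0.6422] q6 -30.76239732522755
```

>>> move_arm([
  [-0.001,0,0.001,0,0.02],
  [-0.001,0,0.003,0,0.02],
  [-0.001,0,0.0045,0,0.02],
  [-0.001,0,0.0045,0,0.02],
  [-0.001,0,0.0045,0,0.02],
])

```text
time_s: 19.1
position: [0.6513, -0.0786, 0.0828]
tcp_rot: [[-0.232, 0.973, 0.02], [0.973, 0.232, 0.006], [0.001, 0.021, -1.0]]
force: [-0.0, 0.1, -0.0]
opening: 0.38
```

>>> move_arm([
  [0,0,0,0,0.045],
  [0,0,0,0,0.06],
  [0,0,0,0,0.06],
  [0,0,0,0,0.06],
  [0,0,0,0,0.06],
])

```text
time_s: 19.73
position: [0.6513, -0.0786, 0.0828]
tcp_rot: [[-0.232, 0.973, 0.02], [0.973, 0.232, 0.006], [0.001, 0.021, -1.0]]
force: [-0.5, -0.4, 0.2]
opening: 0.681
```

>>> move_arm([
  [0,0,-0.02,0,0.06],
  [0,0,-0.06,0,0.087],
  [0,0,-0.1,0,0.087],
  [0,0,-0.13,0,0.087],
  [0.04,-0.04,-0.13,0,0.087],
])

```text
time_s: 20.35
position: [0.606, -0.0523, 0.2173]
tcp_rot: [[-0.23, 0.973, 0.035], [0.973, 0.23, 0.001], [-0.007, 0.034, -0.999]]
force: [-0.1, 0.3, -1.0]
opening: 0.981
```

```bash
python3 go.py .4645 .067 .21
```

```text
shift [ 0.1487 -0.1105  0.0025]
roll -0.001 p [ 0.606  -0.0523  0.2173] t 20.35 open 0.9810078788126791 F [-0.1212  0.3139 -0.9778] q6 -29.363161991691403
```

>>> move_arm([
  [0.03,-0.025,0,0,0.087],
  [0.07,-0.055,0,0,0.087],
  [0.11,-0.085,0,0,0.087],
  [0.145,-0.108,0.002,0,0.087],
  [0.149,-0.11,0.002,0,0.087],
])

```text
time_s: 20.98
position: [0.4621, 0.0691, 0.2116]
tcp_rot: [[-0.232, 0.972, 0.034], [0.973, 0.232, 0.002], [-0.006, 0.033, -0.999]]
force: [0.6, -0.3, 0.8]
opening: 0.999
```

```bash
python3 go.py .4645 .067 .085
```

```text
shift [-0.0018 -0.0024  0.1266]
roll 0.002 p [0.4621 0.0691 0.2116] t 20.975 open 0.9993016192069246 F [ 0.6033 -0.3193  0.7823] q6 -19.080548302504262
```

>>> move_arm([
  [-0.002,-0.002,0.03,0.002,0.087],
  [-0.002,-0.002,0.07,0.002,0.087],
  [-0.002,-0.002,0.1,0.002,0.087],
  [-0.002,-0.002,0.12,0.002,0.087],
  [-0.002,-0.002,0.126,0.002,0.087],
])

```text
time_s: 21.6
position: [0.4662, 0.0663, 0.0851]
tcp_rot: [[-0.23, 0.973, 0.034], [0.973, 0.23, 0.002], [-0.006, 0.034, -0.999]]
force: [0.7, -0.3, -0.1]
opening: 0.998
```

```bash
python3 go.py .4645 .067 .085;python3 - <<'E'
from geo import *
import cv2
im=optics.capture("side");
cv2.imwrite("pics/c.png",cv2.resize(im[140:320,190:430,::-1],(800,600),interpolation=cv2.INTER_CUBIC))
E
```

```text
shift [ 0.0011 -0.0015  0.0001]
roll -0.001 p [0.4662 0.0663 0.0851] t 21.6 open 0.9979676354079859 F [ 0.738  -0.3276 -0.1442] q6 -19.471340061249528
```

View pics/c.png

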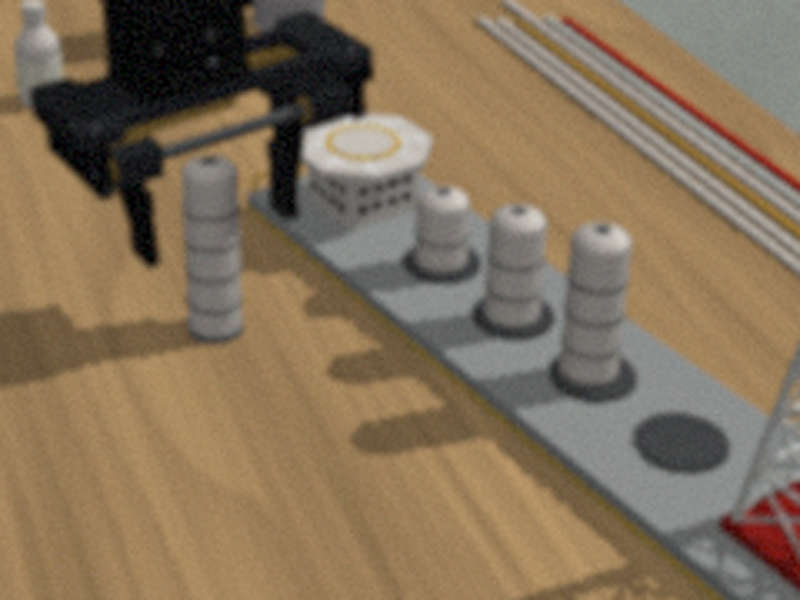

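The three placed vessels stand well on their pads; the 98's nub is at (602,230). The 120 is between the jaws, so I grip it.

>>> move_arm([
  [0.001,0,0,0,0.06],
  [0.001,0,0,0,0.045],
  [0.001,0,0,0,0.02],
  [0.001,0,0,0,0.02],
  [0.001,0,0,0,0.02],
])

```text
time_s: 22.28
position: [0.4658, 0.0673, 0.0852]
tcp_rot: [[-0.23, 0.973, 0.034], [0.973, 0.23, 0.002], [-0.006, 0.034, -0.999]]
force: [-0.2, 0.4, 0.3]
opening: 0.519
```

>>> move_arm([
  [0,0,0,0,0.02],
  [0,0,0,0,0.02],
  [0,0,0,0,0.02],
  [0,0,0,0,0.02],
  [0,0,0,0,0.02],
])

```text
time_s: 22.9
position: [0.4651, 0.0673, 0.0854]
tcp_rot: [[-0.23, 0.973, 0.033], [0.973, 0.23, 0.002], [-0.006, 0.032, -0.999]]
force: [-2.0, -0.8, 6.6]
opening: 0.385
```

```bash
python3 go.py .4645 .067 .24 .669 -.1515 .24;python3 -c "
from geo import *
s=10/3
d=at_z('side',*unc(602,230,s,190,140),.116)-at_z('side',366.9,252.42,.018);print(d)"
```

```text
shift [-0.0011  0.0044 -0.1546]
shift [-0.2608  0.153  -0.1482]
roll -0.001 p [0.4651 0.0673 0.0854] t 22.9 open 0.3852527243976748 F [-2.0019 -0.8399  6.6389] q6 -19.341423515175872
[-0.0016  0.0018  0.098 ]
```

>>> move_arm([
  [0,0,-0.03,0,0.02],
  [0,0,-0.07,0,0.02],
  [0,0.002,-0.11,0,0.02],
  [0,0.004,-0.145,0,0.02],
  [0,0.004,-0.148,0,0.02],
])

```text
time_s: 23.52
position: [0.466, 0.068, 0.2357]
tcp_rot: [[-0.23, 0.972, 0.04], [0.973, 0.23, 0.001], [-0.008, 0.039, -0.999]]
force: [0.2, 0.0, -0.4]
opening: 0.384
```

>>> move_arm([
  [-0.04,0.022,0,0,0.02],
  [-0.09,0.05,0,0,0.02],
  [-0.14,0.08,0,0,0.02],
  [-0.19,0.11,0,0,0.02],
  [-0.22,0.125,0,0,0.02],
])

```text
time_s: 24.15
position: [0.6395, -0.1196, 0.2398]
tcp_rot: [[-0.228, 0.973, 0.038], [0.974, 0.229, 0.001], [-0.007, 0.038, -0.999]]
force: [-0.9, 0.5, -0.2]
opening: 0.378
```

```bash
python3 go.py .669 -.1515 .2
```

```text
shift [-0.0375  0.0199  0.0408]
roll -0.002 p [ 0.6395 -0.1196  0.2398] t 24.15 open 0.3784036406128565 F [-0.9315  0.5331 -0.2307] q6 -34.37480646787584
```

>>> move_arm([
  [-0.02,0.01,0.01,0,0.02],
  [-0.037,0.02,0.02,0,0.02],
  [-0.037,0.02,0.04,0,0.02],
  [-0.037,0.02,0.04,0,0.02],
  [-0.037,0.02,0.04,0,0.02],
])

```text
time_s: 24.78
position: [0.6689, -0.1506, 0.2006]
tcp_rot: [[-0.229, 0.973, 0.038], [0.973, 0.229, 0.002], [-0.007, 0.037, -0.999]]
force: [1.1, 0.1, -0.4]
opening: 0.384
```

```bash
python3 go.py .669 -.1515 .108
```

```text
shift [-0.0003 -0.0035  0.0925]
roll -0.002 p [ 0.6689 -0.1506  0.2006] t 24.775 open 0.3839340415040363 F [ 1.0519  0.1345 -0.4187] q6 -36.05305965173478
```

>>> move_arm([
  [-0.0005,-0.001,0.03,0,0.02],
  [-0.0005,-0.002,0.06,0,0.02],
  [-0.0005,-0.003,0.08,0,0.02],
  [-0.0005,-0.0035,0.092,0,0.02],
  [-0.0005,-0.0035,0.092,0,0.02],
])

```text
time_s: 25.4
position: [0.6689, -0.1516, 0.1081]
tcp_rot: [[-0.229, 0.973, 0.037], [0.973, 0.229, 0.002], [-0.006, 0.036, -0.999]]
force: [0.9, 0.5, 0.1]
opening: 0.381
```

```bash
python3 go.py .669 -.1515 .103;python3 - <<'E'
from geo import *
import cv2
im=optics.capture("side");
cv2.imwrite("pics/d.png",cv2.resize(im[180:340,290:490,::-1],(750,600),interpolation=cv2.INTER_CUBIC))
E
```

```text
shift [ 0.0001 -0.      0.0051]
roll -0.002 p [ 0.6689 -0.1516  0.1081] t 25.4 open 0.38080027035236713 F [0.9058 0.4877 0.0931] q6 -36.35159828409055
```

View pics/d.png

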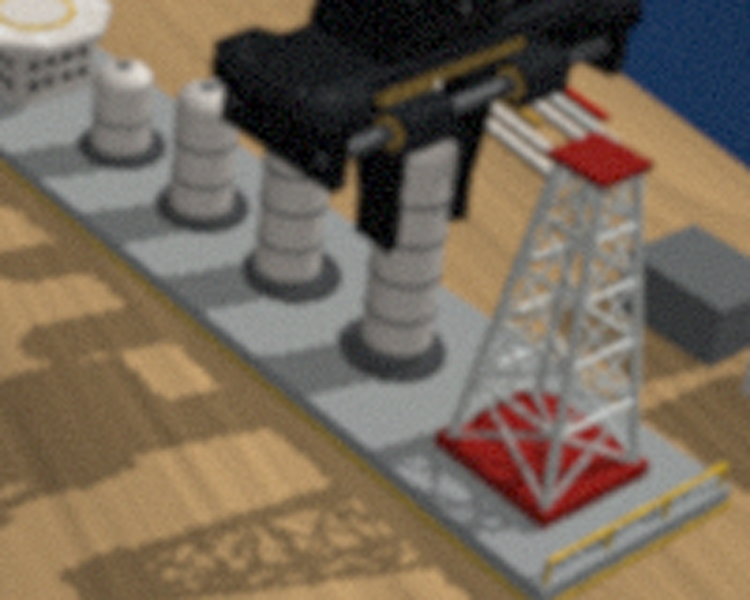

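The 120 hangs just above pad 4. Its base centre is about (401,340) and the pad centre about (393,345), so it sits roughly 2 mm to the right. I trim that and lower it.

>>> move_arm([
  [0,-0.002,0.001,0,0.02],
  [0,-0.002,0.002,0,0.02],
  [0,-0.002,0.0035,0,0.02],
  [0,-0.002,0.005,0,0.02],
  [0,-0.002,0.005,0,0.02],
])

```text
time_s: 26.08
position: [0.6677, -0.1523, 0.1038]
tcp_rot: [[-0.229, 0.973, 0.038], [0.973, 0.229, 0.002], [-0.007, 0.038, -0.999]]
force: [-0.0, 0.1, -0.6]
opening: 0.383
```

>>> move_arm([
  [0,0,0,0,0.04],
  [0,0,0,0,0.06],
  [0,0,0,0,0.06],
  [0,0,0,0,0.06],
  [0,0,0,0,0.06],
])

```text
time_s: 26.7
position: [0.6678, -0.1523, 0.1039]
tcp_rot: [[-0.229, 0.973, 0.038], [0.973, 0.229, 0.002], [-0.007, 0.038, -0.999]]
force: [-0.1, -0.3, -0.0]
opening: 0.685
```

>>> move_arm([
  [0,0,-0.02,0,0.06],
  [0,0,-0.05,0,0.06],
  [0,0,-0.09,0,0.06],
  [0,0,-0.12,0,0.06],
  [0,0,-0.13,0,0.06],
])

```text
time_s: 27.32
position: [0.664, -0.153, 0.2378]
tcp_rot: [[-0.229, 0.972, 0.044], [0.973, 0.229, -0.001], [-0.011, 0.043, -0.999]]
force: [0.5, -0.4, -0.5]
opening: 0.683
```

>>> move_arm([
  [0.02,-0.05,0,0,0.06],
  [0.02,-0.1,0,0,0.06],
  [0.02,-0.15,0,0,0.06],
  [0.02,-0.2,0,0,0.06],
  [0.02,-0.2,0,0,0.06],
])

```text
time_s: 27.95
position: [0.4611, -0.1785, 0.2283]
tcp_rot: [[-0.226, 0.973, 0.04], [0.974, 0.226, 0.002], [-0.007, 0.039, -0.999]]
force: [-0.0, 0.2, -0.4]
opening: 0.69
```

```bash
python3 go.py .669 -.1515 .103;python3 - <<'E'
from geo import *
import cv2
im=optics.capture("side");t=optics.capture("top")
a=cv2.resize(im[180:300,290:450,::-1],(800,600),interpolation=cv2.INTER_CUBIC)
cv2.imwrite("pics/e.png",a)
E
```

```text
shift [-0.0198  0.2036  0.1335]
roll -0.004 p [ 0.4611 -0.1785  0.2283] t 27.95 open 0.6904797018428416 F [-0.0263  0.1952 -0.4129] q6 -49.00960243257978
```

View pics/e.png

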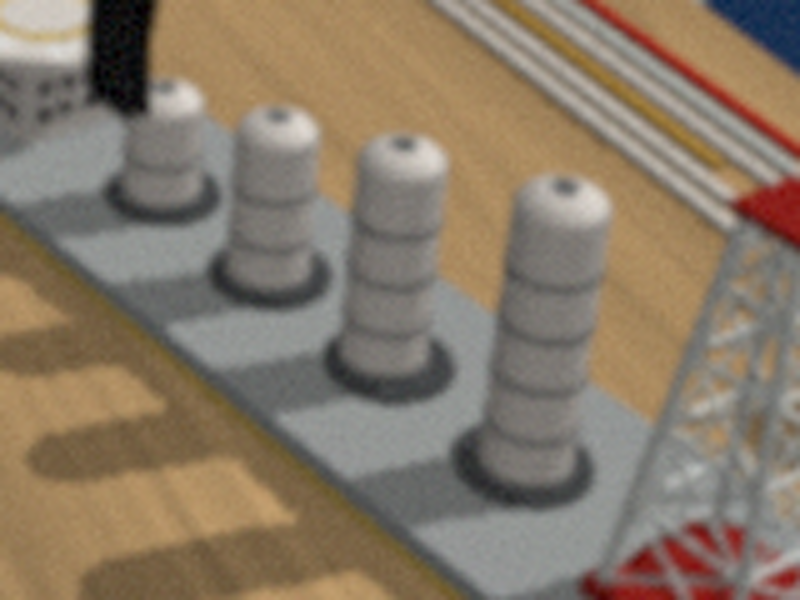

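All four stand on their pads with the rims visible. The nubs are at (167,87), (278,116), (404,144) and (566,186). Now the final numeric check, with a top crop as a second source.

```bash
python3 - <<'E'
from geo import *
import cv2
S=[(321.8,218.5),(343.15,234.5),(366.9,252.4),(393.7,272.6)]
for q,s,h in zip([(167,87),(278,116),(404,144),(566,186)],S,[.072,.094,.116,.138]):
    print(at_z('side',*unc(*q,5,290,180),h)-at_z('side',*s,.018))
t=optics.capture("top")
cv2.imwrite("pics/f.png",cv2.resize(t[110:220,270:420,::-1],(750,550),interpolation=cv2.INTER_CUBIC))
E
```

```text
[-0.     -0.0011  0.054 ]
[-0.0012 -0.0011  0.076 ]
[-0.0009  0.0025  0.098 ]
[ 0.0014 -0.0011  0.12  ]
```

View pics/f.png

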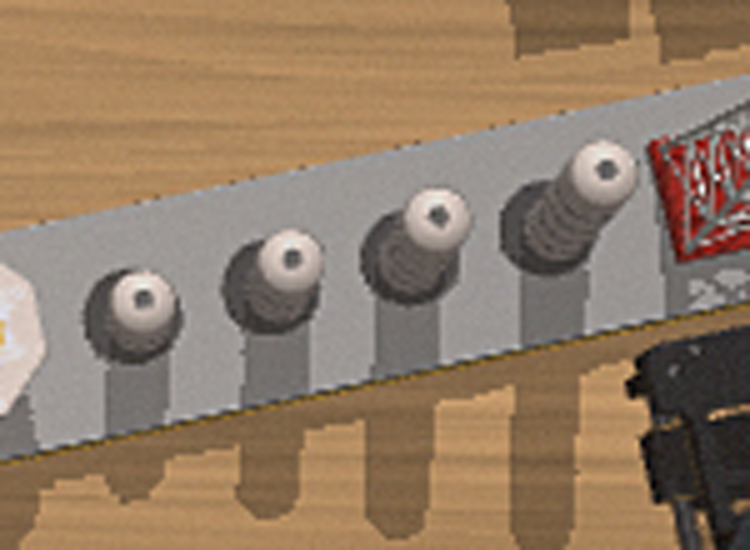

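The top crop shows the nubs at (143,298), (291,259), (438,216) and (604,168), all over their pads. The gripper is clear.

```bash
python3 - <<'E'
from geo import *
from rig import hand_in
T=[(295.91,173.15),(323.77,167.35),(351.4,161.26),(379.05,155.5)]
m=0
for q,s,h in zip([(143,298),(291,259),(438,216),(604,168)],T,[.072,.094,.116,.138]):
    d=at_z('top',*unc(*q,5,270,110),h)-at_z('top',*s,.018);print(d);m=max(m,np.hypot(*d[:2]))
if m<.0075: print(hand_in())
E
```

```text
[-0.0013 -0.0042  0.054 ]
[-0.0021 -0.0034  0.076 ]
[-0.0024 -0.      0.098 ]
[ 0.    -0.003  0.12 ]
the job is handed in; nothing more can be done
None
```

All four vessels now stand on their pads in order of height, from the 120 next to the derrick through the 98 and 76 to the 54 at the helicopter-deck end. I handed the job in at about 28 s of the 106 s allowed; the hand-in gave no verdict.

- **Position:** my last checks put every vessel's nub within about 3 mm of its pad centre in the side view and 4.5 mm in the top view, against the 11 mm allowed. The two views disagree by up to about 3 mm, mostly in y, which fits the stated camera calibration.
- **Upright and released:** all four looked upright in the last pictures, with the gripper open and well clear. I did not measure their tilt directly.
- **Glue bottle:** the gripper never went near it, and it was still standing when last in view, before I picked up the 120.
- **Tool tilt:** the tool drifted to about 0.04 rad off vertical over the run. The vessels still stood straight once released.

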